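# Find the full-depth stud hole with a sprung depth rod

### The job

One of the two stud holes in the aluminium casting is blocked part-way by a broken stud. Take the depth gauge out of its wooden stand and feel each hole to its bottom with the rod, first the hole next to the raised round boss, then the other: each time press gently until the sprung rod has gone about 8 mm into the handle and rest there a second, never running the spring to its stop. Then leave the gauge standing by itself in the deeper hole, rod on the bottom, and leave the other things on the counter as they are.

Things in the scene. Friction and masses are not known exactly. Their poses are not given: they have to be found in the camera images.
- gauge_grip (a point): Centre of the depth gauge's handle, an upright dark steel square bar 24 x 24 mm and 56 mm tall (faces square to this point's x and y; z points up out of its top): 28 mm of it lies above and 28 mm below this point. The gauge weighs 0.1 to 0.15 kg and starts hanging upright in the stand, the handle resting on the stand's top.
- rod_tip (a point): Lowest point of the gauge's rod: a round steel rod of 10 mm diameter with a ball-shaped end that projects 85 mm from the middle of the handle's underside. The tip is 113 mm below the handle's centre, less when the rod is pushed in.
- plunger (a joint): How far the rod is pushed up into the handle, m: 0 = fully out, 0.018 = hard stop. A spring holds it out: it yields from 1.5 N and takes 0.5 N more per mm (3.5 N at 4 mm, 5.5 N at 8 mm, 9.5 N at 16 mm). A thin pin on the handle's top rises by as much, up to 22 mm above the handle.
- casting: Fixed finned aluminium block, 102 (x) x 170 (y) x 78 mm high (z); origin at the centre of its underside. In its flat top, on its y axis, are two blind vertical holes of 13.5 mm at y = +35 and -35 mm, and at y = +69 mm a round boss 26 mm across, 17 high. Both have a dark steel lining and look alike: 30 to 70 mm deep, one at least 15 mm deeper than the other; which and how deep changes each time.
- hole_boss (a point): Centre of the mouth of the hole next to the raised boss, level with the casting's top.
- hole_plain (a point): Centre of the mouth of the other hole, level with the casting's top.
- stand: Fixed wooden stand for the gauge, a block 70 x 70 x 94 mm with a vertical through hole of 17 mm in the middle; origin at the centre of its underside.
- wrench: Bystander, to be left alone: steel open-end wrench lying flat, about 180 mm long; origin under its centre.
- cap_a: Bystander, to be left alone: black plastic bottle cap, 38 mm across, 12 high; origin under its centre.
- cap_b: Bystander, to be left alone: another such cap; origin under its centre.
- socket: Bystander, to be left alone: steel wrench socket standing upright, 28 mm across, 45 high; origin under its centre.
- cup: Bystander, to be left alone: blue plastic cup, 76 mm across, 85 high; origin under its centre.
- tub: Bystander, to be left alone: clear open plastic tub, 120 x 170 x 55 mm; origin under its centre.
- jug_a: Bystander, to be left alone: white syrup jug, 90 mm across, 136 high; origin under its centre.
- jug_b: Bystander, to be left alone: another such jug; origin under its centre.

How it is judged (in metres and radians):
On the way, in this order (a step that is already met when the one before it is completed fails the run):
1. the hole next to the boss is probed: rod tip down it and on its bottom, the spring pushed in by more than 4 mm for 0.3 s (horizontal distance between rod_tip and hole_boss below 0.006 m and z of rod_tip in the frame of casting below 0.05 m and value of joint plunger above 0.004 m), for 0.3 s.
2. then the other hole is probed in the same way (horizontal distance between rod_tip and hole_plain below 0.006 m and z of rod_tip in the frame of casting below 0.05 m and value of joint plunger above 0.004 m), for 0.3 s.
At the end, for the whole second after the job is handed in: The gauge stands released and upright (within 7 degrees), at rest, in the deeper hole: the rod's tip within 6 mm of the hole's axis and at most 26 mm above the casting's underside, which only the deeper hole allows (its bottom lies 12 to 20 mm above the underside, the blocked one's 36 to 44 mm) ((horizontal distance between rod_tip and hole_boss below 0.006 m or horizontal distance between rod_tip and hole_plain below 0.006 m) and z of rod_tip in the frame of casting below 0.026 m and angle between gauge_grip's own z axis and vertical below 0.12 rad and velocity of joint plunger below 0.02 m/s and linear speed of gauge below 0.02 m/s); the robot touches nothing.
It fails at once if the sprung rod is pushed in by more than 16.5 mm, nearly to its stop (value of joint plunger above 0.0165 m).
It fails at once if the gauge bears on the casting with more than 25 N (contact force between gauge and casting above 25 N).
It fails at once if a bystander is moved by more than 25 mm (distance of any of wrench, cap_a, cap_b, socket, cup, tub, jug_a, jug_b from where it was at the start of the episode above 0.025 m).
It also fails if it takes over 67 s, if anything falls off the work surface, if the arm or the gripper's body presses on something with over 40 N, if the wrist force passes 120 N, or if a joint passes its speed limit or range.

### The arm

A 6-joint arm with a two-finger parallel gripper is mounted at the origin on the work surface. World frame = base frame: x ahead of the robot, y to its left, z up, the work surface at z = 0. Lengths are in m, angles in degrees, forces in N, time in s.
With the tool pointing down it reaches from about 0.3 to 0.75 m from the base axis. Payload 8.5 kg.
Tool frame: the origin (TCP) lies on the centre line of the jaws, within the pads' length; the fingertips stand 19 mm ahead of it and the grasp point (between the pads) is the TCP; z points along the fingers, x is the direction in which the jaws open and shut, and the axes are right-handed (so a half turn about z gives the same grasp; the last joint's range is limited). The gripper opens to 85 mm and grips with 20 to 120 N. Pads are 22 mm wide; open, the fingers measure 114 mm over their backs; the gripper's body (76 mm by 85 mm) begins 54 mm behind the grasp point. The pads swing forward as they close: fully open they stand 13 mm farther back than shut.
Start: joints at [-79.601, 21.807, 74.336, -0, 83.858, -12.336], TCP at [0.213, -0.507, 0.25] pointing down, gripper open.
Joint ranges: [-178.18, 178.18], [-50.72, 133.34], [12.68, 142.11], [-81.47, 261.47], [9.98, 163.14], [-165.26, 165.26]. Speed limits (degrees/s): [136.94, 136.94, 180, 180, 180, 180].

### API

Orientations are given as a 3x3 rotation matrix whose columns are the frame's x, y, z axes.
In Python, from rig import env, cams, order gives the robot as it stands.
- The arm moves only by the tool step_arm, never from a script. Its argument "steps" is a list of rows, each an object with "xyz": the shift along the tool's x, y, z normalised to -1 to 1, where 1 is 0.04 m, a list of three; "turn": the turn, a rotation vector about the tool's x, y, z normalised to -1 to 1, where 1 is 0.08 rad, a list of three; "gripper": the gripper command: -1 is shut, 1 is fully open, values between are in proportion. A call has 1 to 20 rows; each row shifts and turns the commanded pose from where the row before left it, along the tool's axes as they then stand; what a row does not reach is not made up. A row lasts 1/12 s, in which the tool goes at most 41.7 mm and 7.16 degrees, less where a joint would pass 70% of its speed; a pose out of reach is approached as far as the arm can. A call with a number of a shift or a turn outside -1 to 1 is refused whole. A call with a gripper value outside its range is refused whole. The fingers move at their own pace and stop on an object; "squeeze" is the grip in N (left out, the last holds). Time passes only in rows, so rows that do not move let the fingers close. It gives the time, the measured TCP pose, the force and the opening at its end, in the units of the state.
- env.observe(): the state, without advancing time (a new reading comes with each control period).
- cams.get_image(name): name is "side" or "top" or "wrist"; returns (picture, depth): 480x640x3 uint8, red, green, blue; 480x640 float32, m along the optical axis (not along the pixel's ray), 0 where there is no reading.
- cams.camera_info(name): a dict with "fx", "fy", "cx", "cy" (pixels), "extrinsics" (4x4, takes a point from camera to world coordinates). Camera axes: x right, y down, z forward; pixel columns grow to the right and rows downward; lengths in m; the calibration is good to about 2 mm. A picture is of the moment at which its call begins: read the wrist's pose just before it. camera_info takes no time and is no camera call; for the wrist camera it gives the pose at the moment of the call.
- order.close_job(): hands the job in, once; it reports no verdict.
The state is a dict: "time_s": time; "q": joint angles; "qvel": joint speeds; "joint_efforts": joint torques, N m; "position": TCP position; "tool_rot": TCP orientation; "ft_force": force on the tool from outside, world axes, zero at the start; "wrist_torque": the same for the moment, N m; "grip_width": finger opening in m.
Only numpy, scipy, OpenCV 4.12 (cv2) and the standard library are available. Lean on these libraries where they do the work, as an engineer would, in place of code of your own. Each camera call takes 0.05 s, during which the arm holds its last target. There are 200 camera calls.

## Working session

There is one attempt and no reset: what is moved stays moved. The work goes in short steps, Python scripts to look and compute and a tool call to move; the robot and the scene stay as the last step left them, time stands still between calls to the robot, and variables do not carry over. Pictures are saved under pics/ and viewed, about 8 in all and at most 12, crops included, and the job is handed in when it is done.

Besides the shell and the picture viewer there is one more tool, called after ">>>" as name(argument=value, ...), one argument or row to a line, values as JSON. step_arm: Moves the arm, as the interface text tells. Scaled input: -1 to 1 covers 0.04 m each way for a shift and 0.08 rad each way for a turn. Its arguments: {"type":"object","properties":{"steps":{"type":"array"},"squeeze":{"type":"number"}},"required":["steps"]}

```bash
ls; mkdir -p pics; python3 - <<'E'
from rig import env,cams,order
import cv2,numpy as np
s=env.observe();print(s)
for n in("top","side"):
    im,d=cams.get_image(n);np.savez(f"{n}0.npz",im=im,d=d);cv2.imwrite(f"pics/{n}0.png",im[...,::-1]);i=cams.camera_info(n);print(n,i)
E
```

```text
pics
{'time_s': 0.0, 'q': array([-7.96013702e+01,  2.18417592e+01,  7.43860192e+01,  3.46179696e-04,
        8.38582543e+01, -1.23358582e+01]), 'qvel': array([-0.06150092,  0.05727825, -0.11874194,  0.05382119,  0.09551977,
        0.05149811]), 'joint_efforts': array([-2.35459906e-03, -4.48464310e+01, -2.31276137e+01, -4.10436260e-04,
        4.81230862e-03, -2.49105091e-05]), 'position': array([ 0.21250189, -0.50699445,  0.2496971 ]), 'tool_rot': array([[ 3.86460481e-01, -9.22305929e-01, -2.65115072e-04],
       [-9.22304802e-01, -3.86460434e-01,  1.47797523e-03],
       [-1.46560181e-03, -3.26662116e-04, -9.99998873e-01]]), 'ft_force': array([-0.26075504,  0.45465202,  0.38886224]), 'wrist_torque': array([-0.02764357, -0.00216627,  0.03294867]), 'grip_width': 0.08522376649429085}
top {'fx': 471.59694347644387, 'fy': 471.59694347644387, 'cx': 324.09387095743693, 'cy': 239.63426252663493, 'extrinsics': array([[-0.01059963, -0.99137543,  0.13062314,  0.48409609],
       [-0.99994179,  0.01024565, -0.00338171, -0.06395424],
       [ 0.00201423, -0.13065138, -0.99142633,  1.01685268],
       [ 0.        ,  0.        ,  0.        ,  1.        ]])}
side {'fx': 531.2515249015138, 'fy': 531.2515249015138, 'cx': 320.5164733609218, 'cy': 235.7943739431799, 'extrinsics': array([[-0.96223959, -0.15676719,  0.22252868,  0.38625664],
       [-0.27191303,  0.51579665, -0.81241437,  0.74259489],
       [ 0.01258037, -0.84224573, -0.538947  ,  0.64518338],
       [ 0.        ,  0.        ,  0.        ,  1.        ]])}
```

View pics/top0.png

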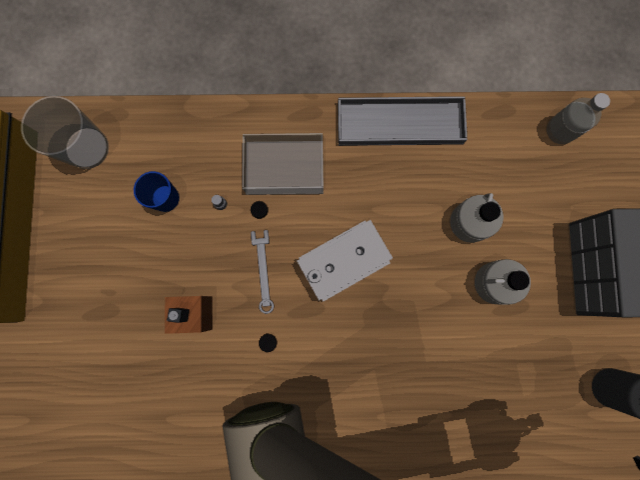

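View pics/side0.png

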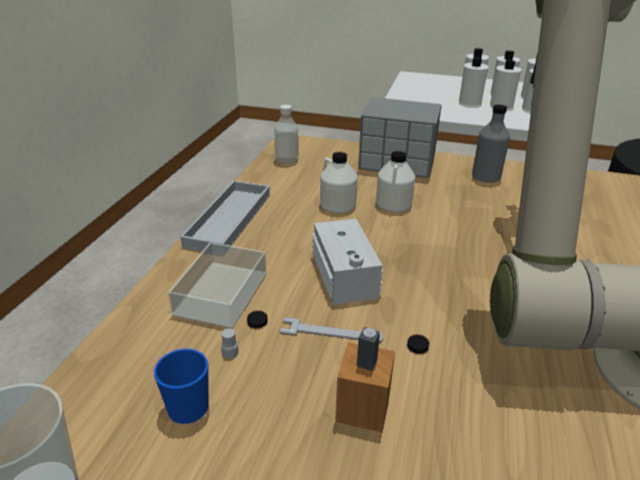

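The top view shows the gauge at about (175,315) in the stand at (183,314). The boss is at (315,276), the hole beside it at (330,268) and the plain hole at (360,251). The side view agrees: gauge at (369,348), casting around (346,262), with the boss nearest the camera. Next I'll turn these into points.

```bash
cat > h.py <<'E'
import numpy as np,cv2
from rig import env,cams,order
def ray(i,u,v):
    E=i["extrinsics"];d=E[:3,:3]@np.array([(u-i["cx"])/i["fx"],(v-i["cy"])/i["fy"],1.]);return E[:3,3],d
def onz(i,u,v,z):
    o,d=ray(i,u,v);return o+d*(z-o[2])/d[2]
def dep(i,u,v,D):
    o,d=ray(i,u,v);return o+d*D
def tri(rs):
    A=0;b=0
    for o,d in rs:
        d=d/np.linalg.norm(d);P=np.eye(3)-np.outer(d,d);A=A+P;b=b+P@o
    x=np.linalg.solve(A,b);return x,[np.linalg.norm(np.cross(x-o,d/np.linalg.norm(d))) for o,d in rs]
def blobs(mask,x0,y0,x1,y1,amin=8):
    n,l,st,c=cv2.connectedComponentsWithStats(mask[y0:y1,x0:x1].astype(np.uint8))
    return [(np.round(c[k]+[x0,y0],1).tolist(),st[k].tolist()) for k in range(1,n) if st[k,4]>=amin]
E
python3 - <<'E'
from h import *
np.set_printoptions(precision=4,suppress=True)
T=np.load("top0.npz");S=np.load("side0.npz");ti=cams.camera_info("top");si=cams.camera_info("side")
g=T["im"].max(2)
print(blobs(g<90,300,225,385,295))
gs=S["im"].max(2)
print(blobs(gs<90,320,225,375,280,4))
hs=[(330,268),(360,251)]
for p in hs+[(315,276),(175,315),(183,314)]: print(p,onz(ti,*p,.078),dep(ti,*p,T["d"][p[1],p[0]]))
for p in [(341,233),(352,250),(356,260),(369,333)]: print('s',p,onz(si,*p,.078),dep(si,*p,S["d"][p[1],p[0]]))
a=cv2.resize(T["im"][285:345,150:220],None,fx=5,fy=5,interpolation=2)
b=cv2.resize(T["im"][215:305,290:395],None,fx=4,fy=4,interpolation=2)
c=cv2.resize(S["im"][310:440,325:405],None,fx=3,fy=3,interpolation=2)
W=np.zeros((400,800,3),np.uint8);W[:300,:350]=a;W[:360,350:770]=b
cv2.imwrite("pics/crop1.png",W[...,::-1])
E
```

```text
[([360.4, 250.2], [56, 22, 8, 8, 37]), ([330.5, 266.8], [26, 39, 8, 8, 28]), ([305.9, 283.3], [0, 43, 15, 27, 145]), ([314.2, 276.0], [12, 49, 5, 5, 19])]
[([326.9, 258.8], [0, 16, 15, 35, 67]), ([349.2, 251.8], [28, 26, 3, 2, 4]), ([356.2, 256.4], [35, 31, 3, 2, 5])]
(330, 268) [ 0.5507 -0.0783  0.078 ] [ 0.552  -0.0786  0.0594]
(360, 251) [ 0.5841 -0.1388  0.078 ] [ 0.5863 -0.1405  0.057 ]
(315, 276) [ 0.5351 -0.0483  0.078 ] [ 0.5342 -0.0486  0.0939]
(175, 315) [0.4614 0.2274 0.078 ] [0.4632 0.2044 0.1521]
(183, 314) [0.4632 0.2118 0.078 ] [0.4644 0.1954 0.1336]
s (341, 233) [ 0.5841 -0.1343  0.078 ] [ 0.5863 -0.144   0.0717]
s (352, 250) [ 0.5494 -0.0815  0.078 ] [ 0.5498 -0.0834  0.0767]
s (356, 260) [ 0.5349 -0.0515  0.078 ] [ 0.5313 -0.0319  0.092 ]
s (369, 333) [0.4732 0.1337 0.078 ] [0.4616 0.2144 0.1532]
```

View pics/crop1.png

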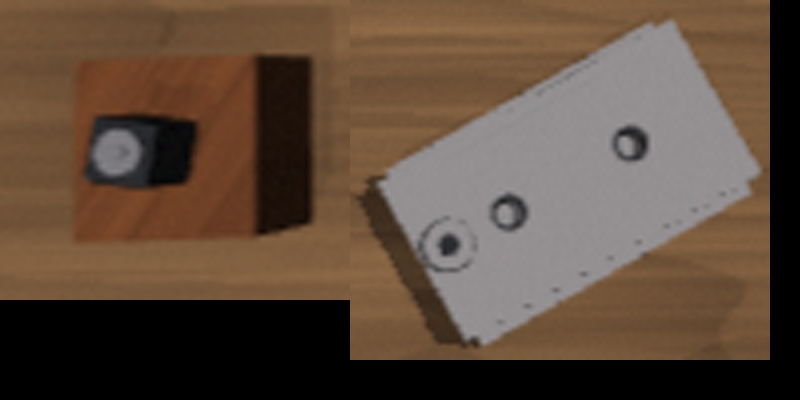

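The crop shows the stand square to the world axes and the gauge nearly so. Both holes and the boss are clear. Next I need the wrist camera's offset from the tool, and a plan for the first move.

```bash
cat >> h.py <<'E'
def plan(goal,yaw,n,R=None,p=None):
    "n equal turns about tool z and equal world shifts, printed as tool rows"
    s=env.observe();R=s["tool_rot"] if R is None else R;p=s["position"] if p is None else p
    d=(np.array(goal)-p)/n;cy=np.degrees(np.arctan2(R[1,0],R[0,0]))
    t=-((yaw-cy+180)%360-180)/n
    for k in range(n):
        a=np.radians(cy-k*t);x=np.array([np.cos(a),np.sin(a),0]);y=np.array([np.sin(a),-np.cos(a),0])
        print('{"xyz":[%.3f,%.3f,%.3f],"turn":[0,0,%.3f],"gripper":1},'%(d@x/.04,d@y/.04,-d[2]/.04,np.radians(t)/.08))
E
python3 - <<'E'
from h import *
np.set_printoptions(precision=4,suppress=True)
s=env.observe();i=cams.camera_info("wrist");R=s["tool_rot"]
print(R.T@(i["extrinsics"][:3,3]-s["position"]));print(R.T@i["extrinsics"][:3,:3],i["fx"],i["cx"],i["cy"])
plan([.54,-.108,.28],0,18)
E
```

```text
[-0.0004 -0.0708 -0.1238]
[[ 1.     -0.0002  0.0009]
 [-0.0001  0.9597  0.281 ]
 [-0.001  -0.281   0.9597]] 382.77337873770637 316.08909501074527 236.510472935087
{"xyz":[-0.335,-0.634,-0.042],"turn":[0,0,-0.815],"gripper":1},
{"xyz":[-0.293,-0.654,-0.042],"turn":[0,0,-0.815],"gripper":1},
{"xyz":[-0.250,-0.672,-0.042],"turn":[0,0,-0.815],"gripper":1},
{"xyz":[-0.206,-0.687,-0.042],"turn":[0,0,-0.815],"gripper":1},
{"xyz":[-0.161,-0.699,-0.042],"turn":[0,0,-0.815],"gripper":1},
{"xyz":[-0.115,-0.708,-0.042],"turn":[0,0,-0.815],"gripper":1},
{"xyz":[-0.068,-0.714,-0.042],"turn":[0,0,-0.815],"gripper":1},
{"xyz":[-0.022,-0.717,-0.042],"turn":[0,0,-0.815],"gripper":1},
{"xyz":[0.025,-0.717,-0.042],"turn":[0,0,-0.815],"gripper":1},
{"xyz":[0.072,-0.713,-0.042],"turn":[0,0,-0.815],"gripper":1},
{"xyz":[0.118,-0.707,-0.042],"turn":[0,0,-0.815],"gripper":1},
{"xyz":[0.164,-0.698,-0.042],"turn":[0,0,-0.815],"gripper":1},
{"xyz":[0.209,-0.686,-0.042],"turn":[0,0,-0.815],"gripper":1},
{"xyz":[0.253,-0.671,-0.042],"turn":[0,0,-0.815],"gripper":1},
{"xyz":[0.296,-0.653,-0.042],"turn":[0,0,-0.815],"gripper":1},
{"xyz":[0.338,-0.632,-0.042],"turn":[0,0,-0.815],"gripper":1},
{"xyz":[0.379,-0.609,-0.042],"turn":[0,0,-0.815],"gripper":1},
{"xyz":[0.418,-0.583,-0.042],"turn":[0,0,-0.815],"gripper":1},
```

>>> step_arm(
  steps=[
    {"xyz": [-0.33,-0.63,-0.04],"turn": [0,0,-0.815],"gripper": 1},
    {"xyz": [-0.29,-0.65,-0.04],"turn": [0,0,-0.815],"gripper": 1},
    {"xyz": [-0.25,-0.67,-0.04],"turn": [0,0,-0.815],"gripper": 1},
    {"xyz": [-0.21,-0.69,-0.04],"turn": [0,0,-0.815],"gripper": 1},
    {"xyz": [-0.16,-0.7,-0.04],"turn": [0,0,-0.815],"gripper": 1},
    {"xyz": [-0.11,-0.71,-0.04],"turn": [0,0,-0.815],"gripper": 1},
    {"xyz": [-0.07,-0.71,-0.04],"turn": [0,0,-0.815],"gripper": 1},
    {"xyz": [-0.02,-0.72,-0.04],"turn": [0,0,-0.815],"gripper": 1},
    {"xyz": [0.02,-0.72,-0.04],"turn": [0,0,-0.815],"gripper": 1},
    {"xyz": [0.07,-0.71,-0.04],"turn": [0,0,-0.815],"gripper": 1},
    {"xyz": [0.12,-0.71,-0.04],"turn": [0,0,-0.815],"gripper": 1},
    {"xyz": [0.16,-0.7,-0.04],"turn": [0,0,-0.815],"gripper": 1},
    {"xyz": [0.21,-0.69,-0.04],"turn": [0,0,-0.815],"gripper": 1},
    {"xyz": [0.25,-0.67,-0.04],"turn": [0,0,-0.815],"gripper": 1},
    {"xyz": [0.3,-0.65,-0.04],"turn": [0,0,-0.815],"gripper": 1},
    {"xyz": [0.34,-0.63,-0.04],"turn": [0,0,-0.815],"gripper": 1},
    {"xyz": [0.38,-0.61,-0.04],"turn": [0,0,-0.815],"gripper": 1},
    {"xyz": [0.42,-0.58,-0.04],"turn": [0,0,-0.815],"gripper": 1},
    {"xyz": [0,0,0],"turn": [0,0,0],"gripper": 1},
    {"xyz": [0,0,0],"turn": [0,0,0],"gripper": 1},
  ],
)

```text
time_s: 1.77
position: [0.5406, -0.1074, 0.2786]
tool_rot: [[1.0, 0.002, -0.001], [0.002, -1.0, 0.0], [-0.001, -0.0, -1.0]]
ft_force: [-0.3, -0.5, 0.2]
grip_width: 0.0853
```

```bash
python3 - <<'E'
from h import *
np.set_printoptions(precision=4,suppress=True)
s=env.observe();i=cams.camera_info("wrist")
im,d=cams.get_image("wrist");np.savez("w1.npz",im=im,d=d,**i);cv2.imwrite("pics/w1.png",im[...,::-1])
print(s["time_s"],s["position"],s["tool_rot"],s["qvel"])
plan([.462,.17,.31],0,10)
E
```

```text
1.7667 [ 0.5406 -0.1074  0.2786] [[ 1.      0.0016 -0.0009]
 [ 0.0016 -1.      0.0003]
 [-0.0009 -0.0003 -1.    ]] [-2.485  -0.8016  1.2107 -0.3062 -0.2094  0.1334]
{"xyz":[-0.195,-0.695,-0.078],"turn":[0,0,-0.000],"gripper":1},
{"xyz":[-0.195,-0.695,-0.078],"turn":[0,0,-0.000],"gripper":1},
{"xyz":[-0.195,-0.696,-0.078],"turn":[0,0,-0.000],"gripper":1},
{"xyz":[-0.195,-0.696,-0.078],"turn":[0,0,-0.000],"gripper":1},
{"xyz":[-0.195,-0.696,-0.078],"turn":[0,0,-0.000],"gripper":1},
{"xyz":[-0.195,-0.696,-0.078],"turn":[0,0,-0.000],"gripper":1},
{"xyz":[-0.195,-0.696,-0.078],"turn":[0,0,-0.000],"gripper":1},
{"xyz":[-0.195,-0.696,-0.078],"turn":[0,0,-0.000],"gripper":1},
{"xyz":[-0.195,-0.696,-0.078],"turn":[0,0,-0.000],"gripper":1},
{"xyz":[-0.195,-0.696,-0.078],"turn":[0,0,-0.000],"gripper":1},
```

View pics/w1.png

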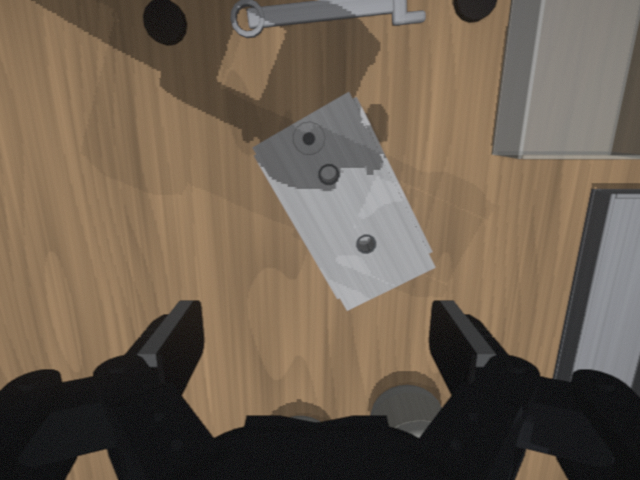

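The wrist view shows the plain hole at (366,243), the boss hole at (329,174) and the boss at (308,138). Next I go to the gauge and look from two places.

>>> step_arm(
  steps=[
    {"xyz": [-0.195,-0.695,-0.08],"turn": [0,0,0],"gripper": 1},
    {"xyz": [-0.195,-0.695,-0.08],"turn": [0,0,0],"gripper": 1},
    {"xyz": [-0.195,-0.695,-0.08],"turn": [0,0,0],"gripper": 1},
    {"xyz": [-0.195,-0.695,-0.08],"turn": [0,0,0],"gripper": 1},
    {"xyz": [-0.195,-0.695,-0.08],"turn": [0,0,0],"gripper": 1},
    {"xyz": [-0.195,-0.695,-0.08],"turn": [0,0,0],"gripper": 1},
    {"xyz": [-0.195,-0.695,-0.08],"turn": [0,0,0],"gripper": 1},
    {"xyz": [-0.195,-0.695,-0.08],"turn": [0,0,0],"gripper": 1},
    {"xyz": [-0.195,-0.695,-0.08],"turn": [0,0,0],"gripper": 1},
    {"xyz": [-0.195,-0.695,-0.08],"turn": [0,0,0],"gripper": 1},
    {"xyz": [0,0,0],"turn": [0,0,0],"gripper": 1},
    {"xyz": [0,0,0],"turn": [0,0,0],"gripper": 1},
    {"xyz": [0,0,0],"turn": [0,0,0],"gripper": 1},
    {"xyz": [0,0,0],"turn": [0,0,0],"gripper": 1},
  ],
)

```text
time_s: 2.98
position: [0.4626, 0.1684, 0.3109]
tool_rot: [[1.0, -0.002, -0.0], [-0.002, -1.0, -0.0], [-0.0, 0.0, -1.0]]
ft_force: [1.0, -0.3, 0.6]
grip_width: 0.0856
```

```bash
python3 - <<'E'
from h import *
np.set_printoptions(precision=4,suppress=True)
s=env.observe();i=cams.camera_info("wrist")
im,d=cams.get_image("wrist");np.savez("w2.npz",im=im,d=d,**i);cv2.imwrite("pics/w2.png",im[...,::-1])
print(s["time_s"],s["position"],s["qvel"])
W=np.load("w1.npz");wi={k:(W[k] if k=="extrinsics" else float(W[k])) for k in("fx","fy","cx","cy","extrinsics")}
for p in [(329,174),(366,243)]: print(p,onz(wi,*p,.078))
E
```

```text
2.9833 [0.4626 0.1684 0.3109] [-0.0248  0.173  -0.1611  0.184   0.042   0.1493]
(329, 174) [ 0.5507 -0.0761  0.078 ]
(366, 243) [ 0.5842 -0.137   0.078 ]
```

View pics/w2.png

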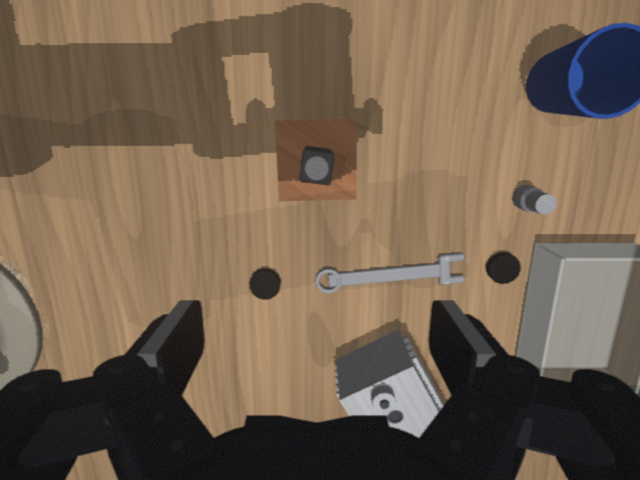

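The gauge is at (317,167), slightly turned in the stand. I'll take a second view from directly above, lower down.

>>> step_arm(
  steps=[
    {"xyz": [0,-0.4,0.3],"turn": [0,0,0],"gripper": 1},
    {"xyz": [0,-0.4,0.3],"turn": [0,0,0],"gripper": 1},
    {"xyz": [0,0,0.3],"turn": [0,0,0],"gripper": 1},
    {"xyz": [0,0,0],"turn": [0,0,0],"gripper": 1},
    {"xyz": [0,0,0],"turn": [0,0,0],"gripper": 1},
    {"xyz": [0,0,0],"turn": [0,0,0],"gripper": 1},
    {"xyz": [0,0,0],"turn": [0,0,0],"gripper": 1},
  ],
)

```text
time_s: 3.62
position: [0.4628, 0.2011, 0.276]
tool_rot: [[1.0, -0.001, 0.001], [-0.001, -1.0, 0.0], [0.001, -0.0, -1.0]]
ft_force: [0.3, -0.5, 0.6]
grip_width: 0.0853
```

```bash
python3 - <<'E'
from h import *
np.set_printoptions(precision=4,suppress=True)
s=env.observe();i3=cams.camera_info("wrist")
im,d=cams.get_image("wrist");np.savez("w3.npz",im=im,d=d,**i3)
print(s["time_s"],s["position"],s["qvel"])
W=np.load("w2.npz");i2={k:(W[k] if k=="extrinsics" else float(W[k])) for k in("fx","fy","cx","cy","extrinsics")}
# where the gauge top should be in w3
E=np.linalg.inv(i3["extrinsics"]);p=E@np.array([.462,.205,.15,1]);u=int(i3["fx"]*p[0]/p[2]+i3["cx"]);v=int(i3["fy"]*p[1]/p[2]+i3["cy"]);print(u,v,d[v,u])
A=cv2.resize(W["im"][110:220,260:370],(400,400),interpolation=2);B=cv2.resize(im[v-60:v+60,u-60:u+60],(400,400),interpolation=2)
cv2.imwrite("pics/g.png",np.hstack([A,B])[...,::-1])
E
```

```text
3.6167 [0.4628 0.2011 0.276 ] [ 0.2534 -0.0088  0.2407  0.1045 -0.126   0.0656]
315 228 0.2537662
```

View pics/g.png

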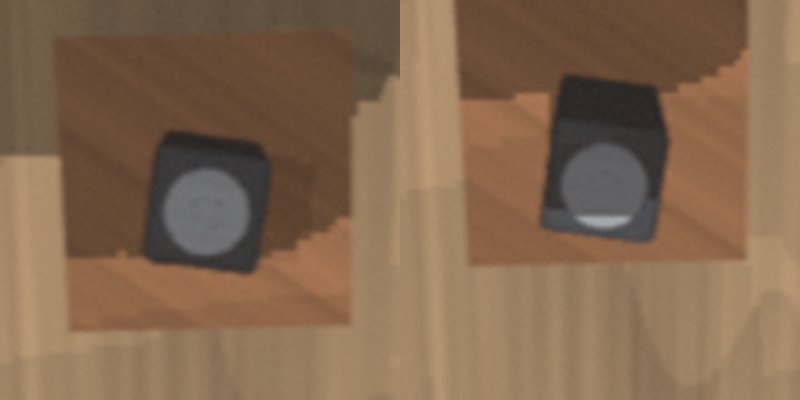

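The disc on the handle's top is at about (316.7,168.3) and (316.2,223.5) in the two views. The handle's yaw is about -7°.

```bash
python3 - <<'E'
from h import *
np.set_printoptions(precision=4,suppress=True)
r=[]
for n,p,(x0,y0,x1,y1) in(("w2",(316.6,168.2),(295,140,340,190)),("w3",(316.1,223.4),(293,185,340,245))):
    W=np.load(n+".npz");i={k:(W[k] if k=="extrinsics" else float(W[k])) for k in("fx","fy","cx","cy","extrinsics")}
    m=(W["im"].max(2).astype(int)-W["im"].min(2)<16)&(W["im"].max(2)>85)
    print(n,blobs(m,x0,y0,x1,y1,30))
    dk=(W["im"].max(2).astype(int)-W["im"].min(2)<20)
    b=cv2.findNonZero(dk[y0-10:y1+10,x0-5:x1+5].astype(np.uint8));
    print(dep(i,*p,W["d"][int(p[1]),int(p[0])]),onz(i,*p,.15))
    r.append(ray(i,*p))
print(tri(r))
E
```

```text
w2 [([316.2, 167.9], [10, 16, 24, 24, 439])]
[0.4624 0.2091 0.1535] [0.4624 0.2087 0.15  ]
w3 [([315.8, 224.1], [11, 26, 25, 27, 509])]
[0.4623 0.2097 0.1544] [0.4623 0.2086 0.15  ]
(array([0.4624, 0.2089, 0.1512]), [np.float64(1.9935689544133856e-05), np.float64(1.9935689544056536e-05)])
```

>>> step_arm(
  steps=[
    {"xyz": [-0.01,-0.19,0.4],"turn": [0,0,0],"gripper": 1},
    {"xyz": [0,0,0.4],"turn": [0,0,0.77],"gripper": 1},
    {"xyz": [0,0,0.4],"turn": [0,0,0.76],"gripper": 1},
    {"xyz": [0,0,0.4],"turn": [0,0,0],"gripper": 1},
    {"xyz": [0,0,0.4],"turn": [0,0,0],"gripper": 1},
    {"xyz": [0,0,0.4],"turn": [0,0,0],"gripper": 1},
    {"xyz": [0,0,0.4],"turn": [0,0,0],"gripper": 1},
    {"xyz": [0,0,0.4],"turn": [0,0,0],"gripper": 1},
    {"xyz": [0,0,0.4],"turn": [0,0,0],"gripper": 1},
    {"xyz": [0,0,0],"turn": [0,0,0],"gripper": 1},
    {"xyz": [0,0,0],"turn": [0,0,0],"gripper": 1},
    {"xyz": [0,0,0],"turn": [0,0,0],"gripper": 1},
    {"xyz": [0,0,0],"turn": [0,0,0],"gripper": 1},
  ],
)

```text
time_s: 4.75
position: [0.4625, 0.2093, 0.1323]
tool_rot: [[0.992, -0.123, 0.002], [-0.123, -0.992, 0.0], [0.002, -0.001, -1.0]]
ft_force: [0.0, 0.2, 0.8]
grip_width: 0.0852
```

>>> step_arm(
  squeeze=50,
  steps=[
    {"xyz": [0,0,0],"turn": [0,0,0],"gripper": -1},
    {"xyz": [0,0,0],"turn": [0,0,0],"gripper": -1},
    {"xyz": [0,0,0],"turn": [0,0,0],"gripper": -1},
    {"xyz": [0,0,0],"turn": [0,0,0],"gripper": -1},
    {"xyz": [0,0,0],"turn": [0,0,0],"gripper": -1},
    {"xyz": [0,0,0],"turn": [0,0,0],"gripper": -1},
    {"xyz": [0,0,0],"turn": [0,0,0],"gripper": -1},
    {"xyz": [0,0,0],"turn": [0,0,0],"gripper": -1},
    {"xyz": [0,0,0],"turn": [0,0,0],"gripper": -1},
    {"xyz": [0,0,0],"turn": [0,0,0],"gripper": -1},
    {"xyz": [0,0,0],"turn": [0,0,0],"gripper": -1},
    {"xyz": [0,0,0],"turn": [0,0,0],"gripper": -1},
  ],
)

```text
time_s: 5.75
position: [0.462, 0.2092, 0.1313]
tool_rot: [[0.992, -0.122, 0.0], [-0.122, -0.992, 0.0], [0.0, -0.0, -1.0]]
ft_force: [-1.2, -0.6, 5.1]
grip_width: 0.0235
```

>>> step_arm(
  steps=[
    {"xyz": [0,0,-0.1],"turn": [0,0,0],"gripper": -1},
    {"xyz": [0,0,-0.2],"turn": [0,0,0],"gripper": -1},
    {"xyz": [0,0,-0.3],"turn": [0,0,0],"gripper": -1},
    {"xyz": [0,0,-0.4],"turn": [0,0,0],"gripper": -1},
    {"xyz": [0,0,-0.4],"turn": [0,0,0],"gripper": -1},
    {"xyz": [0,0,-0.4],"turn": [0,0,0],"gripper": -1},
    {"xyz": [0,0,-0.4],"turn": [0,0,0],"gripper": -1},
    {"xyz": [0,0,-0.4],"turn": [0,0,0],"gripper": -1},
    {"xyz": [0,0,-0.4],"turn": [0,0,0],"gripper": -1},
    {"xyz": [0,0,-0.2],"turn": [0,0,0],"gripper": -1},
    {"xyz": [0,0,0],"turn": [0,0,0],"gripper": -1},
    {"xyz": [0,0,0],"turn": [0,0,0],"gripper": -1},
  ],
)

```text
time_s: 6.75
position: [0.4617, 0.2092, 0.2589]
tool_rot: [[0.992, -0.123, -0.0], [-0.123, -0.992, -0.0], [-0.0, 0.0, -1.0]]
ft_force: [0.1, -0.4, -1.2]
grip_width: 0.0236
```

```bash
python3 - <<'E'
from h import *
np.set_printoptions(precision=4,suppress=True)
s=env.observe();print(s["time_s"],s["position"],s["tool_rot"],s["ft_force"])
plan([.5507,-.072,.262],-7,12)
im,d=cams.get_image("side");cv2.imwrite("pics/s2.png",cv2.resize(im[180:440,240:540],None,fx=2,fy=2)[...,::-1])
E
```

```text
6.75 [0.4617 0.2092 0.2589] [[ 0.9925 -0.1225 -0.0002]
 [-0.1225 -0.9925 -0.    ]
 [-0.0002  0.0001 -1.    ]] [ 0.0742 -0.356  -1.2467]
{"xyz":[0.256,0.559,-0.007],"turn":[0,0,-0.001],"gripper":1},
{"xyz":[0.256,0.559,-0.007],"turn":[0,0,-0.001],"gripper":1},
{"xyz":[0.256,0.559,-0.007],"turn":[0,0,-0.001],"gripper":1},
{"xyz":[0.256,0.559,-0.007],"turn":[0,0,-0.001],"gripper":1},
{"xyz":[0.256,0.559,-0.007],"turn":[0,0,-0.001],"gripper":1},
{"xyz":[0.256,0.559,-0.007],"turn":[0,0,-0.001],"gripper":1},
{"xyz":[0.255,0.559,-0.007],"turn":[0,0,-0.001],"gripper":1},
{"xyz":[0.255,0.559,-0.007],"turn":[0,0,-0.001],"gripper":1},
{"xyz":[0.255,0.559,-0.007],"turn":[0,0,-0.001],"gripper":1},
{"xyz":[0.255,0.559,-0.007],"turn":[0,0,-0.001],"gripper":1},
{"xyz":[0.255,0.559,-0.007],"turn":[0,0,-0.001],"gripper":1},
{"xyz":[0.255,0.559,-0.007],"turn":[0,0,-0.001],"gripper":1},
```

View pics/s2.png

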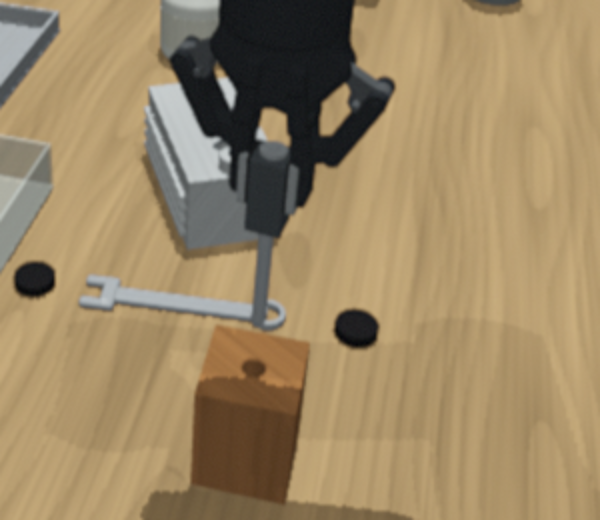

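The gauge is held clear of the stand and looks upright; the tip is at about (259,326) in the crop. Next I go over the boss hole.

>>> step_arm(
  steps=[
    {"xyz": [0.13,0.28,0],"turn": [0,0,0],"gripper": -1},
    {"xyz": [0.257,0.568,0],"turn": [0,0,0],"gripper": -1},
    {"xyz": [0.257,0.568,0],"turn": [0,0,0],"gripper": -1},
    {"xyz": [0.257,0.568,0],"turn": [0,0,0],"gripper": -1},
    {"xyz": [0.257,0.568,0],"turn": [0,0,0],"gripper": -1},
    {"xyz": [0.257,0.568,0],"turn": [0,0,0],"gripper": -1},
    {"xyz": [0.257,0.568,0],"turn": [0,0,0],"gripper": -1},
    {"xyz": [0.257,0.568,0],"turn": [0,0,0],"gripper": -1},
    {"xyz": [0.257,0.568,0],"turn": [0,0,0],"gripper": -1},
    {"xyz": [0.257,0.568,0],"turn": [0,0,0],"gripper": -1},
    {"xyz": [0.257,0.568,0],"turn": [0,0,0],"gripper": -1},
    {"xyz": [0.257,0.568,0],"turn": [0,0,0],"gripper": -1},
    {"xyz": [0.13,0.28,0],"turn": [0,0,0],"gripper": -1},
    {"xyz": [0,0,0.3],"turn": [0,0,0],"gripper": -1},
    {"xyz": [0,0,0.3],"turn": [0,0,0],"gripper": -1},
    {"xyz": [0,0,0],"turn": [0,0,0],"gripper": -1},
    {"xyz": [0,0,0],"turn": [0,0,0],"gripper": -1},
    {"xyz": [0,0,0],"turn": [0,0,0],"gripper": -1},
    {"xyz": [0,0,0],"turn": [0,0,0],"gripper": -1},
  ],
)

```text
time_s: 8.38
position: [0.5513, -0.0761, 0.2358]
tool_rot: [[0.993, -0.122, 0.001], [-0.122, -0.993, -0.0], [0.001, 0.0, -1.0]]
ft_force: [-0.0, 0.5, -1.1]
grip_width: 0.0232
```

```bash
python3 - <<'E'
from h import *
np.set_printoptions(precision=4,suppress=True)
s=env.observe();i=cams.camera_info("wrist")
im,d=cams.get_image("wrist");np.savez("w4.npz",im=im,d=d,**i)
print(s["time_s"],s["position"],s["qvel"][0])
def pr(i,P):
    p=np.linalg.inv(i["extrinsics"])@np.append(P,1);return i["fx"]*p[0]/p[2]+i["cx"],i["fy"]*p[1]/p[2]+i["cy"]
print("side tip expected",pr(cams.camera_info("side"),[.4617,.2092,.1366]),"seen 369.5,343")
tip=s["position"]-[0,0,.1223]
u,v=pr(i,tip);print("tip exp",u,v,"hole exp",pr(i,[.5507,-.0765,.078]))
# refined holes in earlier views
T=np.load("top0.npz");ti=cams.camera_info("top")
for p in((330.2,267.3),(360,250.7)):print("top",onz(ti,*p,.078))
u0,v0=int(u)-50,int(v)-50
side,_=cams.get_image("side")
A=cv2.resize(im[v0:v0+100,u0:u0+100],(400,400),interpolation=2)
us,vs=map(int,pr(cams.camera_info("side"),tip));B=cv2.resize(side[vs-50:vs+50,us-50:us+50],(400,400),interpolation=2)
print(u0,v0,us-50,vs-50)
cv2.imwrite("pics/h1.png",np.hstack([A,B])[...,::-1]);np.savez("side4.npz",im=side)
E
```

```text
8.3833 [ 0.5513 -0.0761  0.2358] -0.0055233539172395586
side tip expected (np.float64(368.9628741261116), np.float64(339.5188960743701)) seen 369.5,343
tip exp 316.7809045055622 235.37267972546786 hole exp (np.float64(315.8999894840838), np.float64(222.93738287875112))
top [ 0.5521 -0.0787  0.078 ]
top [ 0.5847 -0.1388  0.078 ]
266 185 301 185
```

View pics/h1.png

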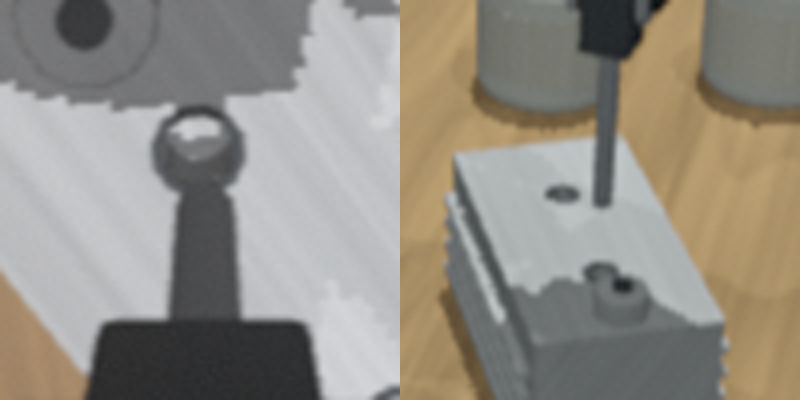

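The rod tip sits where the forward model predicts. The hole's mouth is centred at about crop (199,150), which gives world (0.5504, -0.0760). I'll shift 0.9 mm and enter slowly.

>>> step_arm(
  steps=[
    {"xyz": [-0.022,0,0],"turn": [0,0,0],"gripper": -1},
    {"xyz": [0,0,0.25],"turn": [0,0,0],"gripper": -1},
    {"xyz": [0,0,0.25],"turn": [0,0,0],"gripper": -1},
    {"xyz": [0,0,0.2],"turn": [0,0,0],"gripper": -1},
    {"xyz": [0,0,0.15],"turn": [0,0,0],"gripper": -1},
    {"xyz": [0,0,0.15],"turn": [0,0,0],"gripper": -1},
    {"xyz": [0,0,0],"turn": [0,0,0],"gripper": -1},
    {"xyz": [0,0,0],"turn": [0,0,0],"gripper": -1},
    {"xyz": [0,0,0],"turn": [0,0,0],"gripper": -1},
    {"xyz": [0,0,0],"turn": [0,0,0],"gripper": -1},
  ],
)

```text
time_s: 9.32
position: [0.5504, -0.0761, 0.1956]
tool_rot: [[0.992, -0.122, 0.001], [-0.122, -0.992, -0.0], [0.001, 0.0, -1.0]]
ft_force: [-0.2, 0.8, -1.0]
grip_width: 0.0236
```

>>> step_arm(
  steps=[
    {"xyz": [0,0,0.15],"turn": [0,0,0],"gripper": -1},
    {"xyz": [0,0,0.15],"turn": [0,0,0],"gripper": -1},
    {"xyz": [0,0,0.15],"turn": [0,0,0],"gripper": -1},
    {"xyz": [0,0,0.15],"turn": [0,0,0],"gripper": -1},
    {"xyz": [0,0,0],"turn": [0,0,0],"gripper": -1},
    {"xyz": [0,0,0],"turn": [0,0,0],"gripper": -1},
    {"xyz": [0,0,0],"turn": [0,0,0],"gripper": -1},
  ],
)

```text
time_s: 9.9
position: [0.5504, -0.0761, 0.1712]
tool_rot: [[0.992, -0.123, 0.0], [-0.123, -0.992, -0.0], [0.0, 0.0, -1.0]]
ft_force: [0.0, 0.6, -1.3]
grip_width: 0.0236
```

>>> step_arm(
  steps=[
    {"xyz": [0,0,0.11],"turn": [0,0,0],"gripper": -1},
    {"xyz": [0,0,0.11],"turn": [0,0,0],"gripper": -1},
    {"xyz": [0,0,0],"turn": [0,0,0],"gripper": -1},
    {"xyz": [0,0,0],"turn": [0,0,0],"gripper": -1},
    {"xyz": [0,0,0],"turn": [0,0,0],"gripper": -1},
  ],
)

```text
time_s: 10.32
position: [0.5503, -0.0761, 0.1624]
tool_rot: [[0.992, -0.122, 0.0], [-0.122, -0.992, -0.0], [0.0, 0.0, -1.0]]
ft_force: [-0.5, 0.1, -1.5]
grip_width: 0.0235
```

>>> step_arm(
  steps=[
    {"xyz": [0,0,0.1],"turn": [0,0,0],"gripper": -1},
    {"xyz": [0,0,0.1],"turn": [0,0,0],"gripper": -1},
    {"xyz": [0,0,0],"turn": [0,0,0],"gripper": -1},
    {"xyz": [0,0,0],"turn": [0,0,0],"gripper": -1},
    {"xyz": [0,0,0],"turn": [0,0,0],"gripper": -1},
  ],
)

```text
time_s: 10.73
position: [0.5503, -0.0761, 0.1543]
tool_rot: [[0.992, -0.122, -0.0], [-0.122, -0.992, 0.0], [-0.0, -0.0, -1.0]]
ft_force: [0.5, -0.2, -0.6]
grip_width: 0.0237
```

No contact at a nominal tip height of 32 mm, so this should be the deeper hole. I'll continue down.

>>> step_arm(
  steps=[
    {"xyz": [0,0,0.1],"turn": [0,0,0],"gripper": -1},
    {"xyz": [0,0,0.1],"turn": [0,0,0],"gripper": -1},
    {"xyz": [0,0,0.1],"turn": [0,0,0],"gripper": -1},
    {"xyz": [0,0,0.1],"turn": [0,0,0],"gripper": -1},
    {"xyz": [0,0,0],"turn": [0,0,0],"gripper": -1},
    {"xyz": [0,0,0],"turn": [0,0,0],"gripper": -1},
    {"xyz": [0,0,0],"turn": [0,0,0],"gripper": -1},
  ],
)

```text
time_s: 11.32
position: [0.5503, -0.0761, 0.1385]
tool_rot: [[0.992, -0.122, -0.0], [-0.122, -0.992, -0.0], [0.0, 0.0, -1.0]]
ft_force: [-0.9, -0.0, 1.4]
grip_width: 0.0237
```

>>> step_arm(
  steps=[
    {"xyz": [0,0,0.05],"turn": [0,0,0],"gripper": -1},
    {"xyz": [0,0,0.05],"turn": [0,0,0],"gripper": -1},
    {"xyz": [0,0,0],"turn": [0,0,0],"gripper": -1},
    {"xyz": [0,0,0],"turn": [0,0,0],"gripper": -1},
    {"xyz": [0,0,0],"turn": [0,0,0],"gripper": -1},
  ],
)

```text
time_s: 11.73
position: [0.5503, -0.0761, 0.1345]
tool_rot: [[0.992, -0.123, 0.0], [-0.123, -0.992, -0.0], [0.0, 0.0, -1.0]]
ft_force: [-0.7, 0.2, 3.4]
grip_width: 0.0235
```

>>> step_arm(
  steps=[
    {"xyz": [0,0,0.05],"turn": [0,0,0],"gripper": -1},
    {"xyz": [0,0,0],"turn": [0,0,0],"gripper": -1},
    {"xyz": [0,0,0],"turn": [0,0,0],"gripper": -1},
    {"xyz": [0,0,0],"turn": [0,0,0],"gripper": -1},
    {"xyz": [0,0,0],"turn": [0,0,0],"gripper": -1},
    {"xyz": [0,0,0],"turn": [0,0,0],"gripper": -1},
    {"xyz": [0,0,0],"turn": [0,0,0],"gripper": -1},
    {"xyz": [0,0,0],"turn": [0,0,0],"gripper": -1},
    {"xyz": [0,0,0],"turn": [0,0,0],"gripper": -1},
    {"xyz": [0,0,0],"turn": [0,0,0],"gripper": -1},
    {"xyz": [0,0,0],"turn": [0,0,0],"gripper": -1},
    {"xyz": [0,0,0],"turn": [0,0,0],"gripper": -1},
    {"xyz": [0,0,0],"turn": [0,0,0],"gripper": -1},
  ],
)

```text
time_s: 12.82
position: [0.5503, -0.0761, 0.1323]
tool_rot: [[0.992, -0.123, 0.0], [-0.123, -0.992, -0.0], [0.0, 0.0, -1.0]]
ft_force: [-1.5, -0.1, 4.5]
grip_width: 0.0232
```

```bash
python3 - <<'E'
from h import *
np.set_printoptions(precision=4,suppress=True)
s=env.observe();i=cams.camera_info("wrist")
im,d=cams.get_image("wrist");np.savez("w5.npz",im=im,d=d,**i);cv2.imwrite("pics/w5.png",cv2.resize(im[180:480,200:440],None,fx=2,fy=2)[...,::-1])
print(s["time_s"],s["position"],s["ft_force"])
E
```

```text
12.8167 [ 0.5503 -0.0761  0.1323] [-1.4551 -0.0571  4.4733]
```

View pics/w5.png

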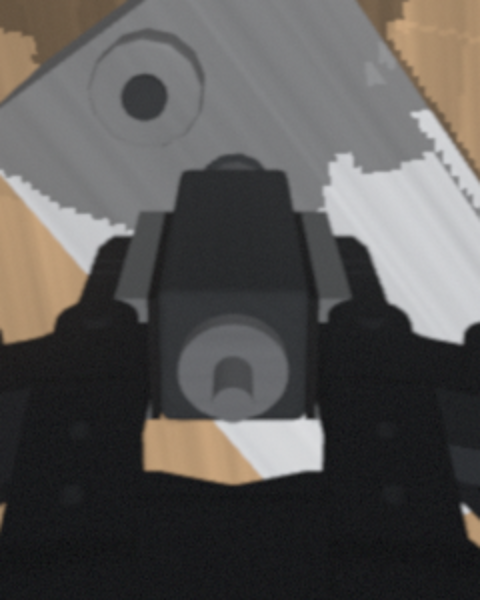

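The pin has clearly risen, and the 5.6 N change in force means about 8 mm of spring travel. That puts the bottom at z ≈ 18 mm, which is the deeper hole. Next I lift out and go over to the plain hole.

>>> step_arm(
  steps=[
    {"xyz": [0,0,-0.2],"turn": [0,0,0],"gripper": -1},
    {"xyz": [0,0,-0.3],"turn": [0,0,0],"gripper": -1},
    {"xyz": [0,0,-0.4],"turn": [0,0,0],"gripper": -1},
    {"xyz": [0,0,-0.4],"turn": [0,0,0],"gripper": -1},
    {"xyz": [0,0,-0.4],"turn": [0,0,0],"gripper": -1},
    {"xyz": [0,0,-0.4],"turn": [0,0,0],"gripper": -1},
    {"xyz": [0,0,-0.3],"turn": [0,0,0],"gripper": -1},
    {"xyz": [0,0,0],"turn": [0,0,0],"gripper": -1},
    {"xyz": [0,0,0],"turn": [0,0,0],"gripper": -1},
    {"xyz": [0.17,0.235,0],"turn": [0,0,0],"gripper": -1},
    {"xyz": [0.17,0.235,0],"turn": [0,0,0],"gripper": -1},
    {"xyz": [0.17,0.235,0],"turn": [0,0,0],"gripper": -1},
    {"xyz": [0.17,0.235,0],"turn": [0,0,0],"gripper": -1},
    {"xyz": [0.17,0.235,0],"turn": [0,0,0],"gripper": -1},
    {"xyz": [0.17,0.235,0],"turn": [0,0,0],"gripper": -1},
    {"xyz": [0,0,0],"turn": [0,0,0],"gripper": -1},
    {"xyz": [0,0,0],"turn": [0,0,0],"gripper": -1},
    {"xyz": [0,0,0],"turn": [0,0,0],"gripper": -1},
    {"xyz": [0,0,0],"turn": [0,0,0],"gripper": -1},
  ],
)

```text
time_s: 14.45
position: [0.5837, -0.1365, 0.2284]
tool_rot: [[0.993, -0.122, -0.0], [-0.122, -0.993, 0.0], [-0.0, -0.0, -1.0]]
ft_force: [0.5, -0.8, -0.6]
grip_width: 0.0234
```

```bash
python3 - <<'E'
from h import *
np.set_printoptions(precision=4,suppress=True)
s=env.observe();i=cams.camera_info("wrist")
im,d=cams.get_image("wrist")
print(s["time_s"],s["position"],s["ft_force"])
def pr(i,P):
    p=np.linalg.inv(i["extrinsics"])@np.append(P,1);return i["fx"]*p[0]/p[2]+i["cx"],i["fy"]*p[1]/p[2]+i["cy"]
tip=s["position"]-[0,0,.1223];print("tip",pr(i,tip),"hole",pr(i,[.584,-.1372,.078]))
u,v=map(int,pr(i,tip));print(u-50,v-50)
cv2.imwrite("pics/h2.png",cv2.resize(im[v-50:v+50,u-50:u+50],(500,500),interpolation=2)[...,::-1])
E
```

```text
14.45 [ 0.5837 -0.1365  0.2284] [ 0.5309 -0.8231 -0.5931]
tip (np.float64(317.0288516241442), np.float64(235.4183469130448)) hole (np.float64(317.4626286734049), np.float64(225.6124629177068))
267 185
```

View pics/h2.png

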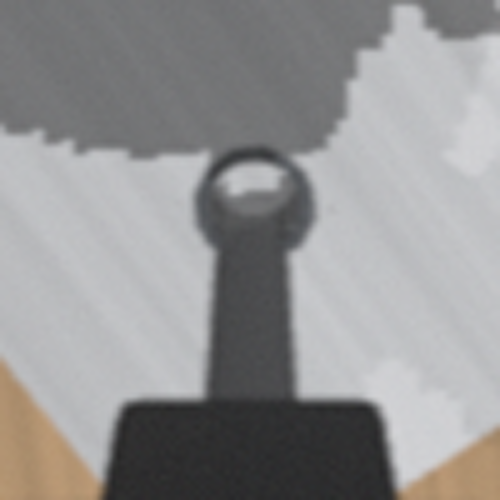

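The hole's centre at crop (255,203) puts the plain hole within 0.5 mm of plan. I'll enter it.

>>> step_arm(
  steps=[
    {"xyz": [0.011,0.009,0],"turn": [0,0,0],"gripper": -1},
    {"xyz": [0,0,0.2],"turn": [0,0,0],"gripper": -1},
    {"xyz": [0,0,0.2],"turn": [0,0,0],"gripper": -1},
    {"xyz": [0,0,0.15],"turn": [0,0,0],"gripper": -1},
    {"xyz": [0,0,0.15],"turn": [0,0,0],"gripper": -1},
    {"xyz": [0,0,0.15],"turn": [0,0,0],"gripper": -1},
    {"xyz": [0,0,0],"turn": [0,0,0],"gripper": -1},
    {"xyz": [0,0,0],"turn": [0,0,0],"gripper": -1},
    {"xyz": [0,0,0],"turn": [0,0,0],"gripper": -1},
  ],
)

```text
time_s: 15.25
position: [0.5844, -0.1375, 0.1946]
tool_rot: [[0.992, -0.122, 0.0], [-0.122, -0.992, -0.0], [0.0, 0.0, -1.0]]
ft_force: [0.2, -0.2, -1.4]
grip_width: 0.0232
```

>>> step_arm(
  steps=[
    {"xyz": [-0.007,-0.01,0.14],"turn": [0,0,0],"gripper": -1},
    {"xyz": [0,0,0.14],"turn": [0,0,0],"gripper": -1},
    {"xyz": [0,0,0.14],"turn": [0,0,0],"gripper": -1},
    {"xyz": [0,0,0.14],"turn": [0,0,0],"gripper": -1},
    {"xyz": [0,0,0.1],"turn": [0,0,0],"gripper": -1},
    {"xyz": [0,0,0.05],"turn": [0,0,0],"gripper": -1},
    {"xyz": [0,0,0],"turn": [0,0,0],"gripper": -1},
    {"xyz": [0,0,0],"turn": [0,0,0],"gripper": -1},
    {"xyz": [0,0,0],"turn": [0,0,0],"gripper": -1},
  ],
)

```text
time_s: 16.0
position: [0.5841, -0.1371, 0.1662]
tool_rot: [[0.992, -0.122, 0.001], [-0.122, -0.992, -0.0], [0.001, 0.0, -1.0]]
ft_force: [-0.1, 0.5, -1.0]
grip_width: 0.0235
```

Tip is at about 44 mm and still free. I continue in small steps.

>>> step_arm(
  steps=[
    {"xyz": [0,0,0.07],"turn": [0,0,0],"gripper": -1},
    {"xyz": [0,0,0.07],"turn": [0,0,0],"gripper": -1},
    {"xyz": [0,0,0],"turn": [0,0,0],"gripper": -1},
    {"xyz": [0,0,0],"turn": [0,0,0],"gripper": -1},
    {"xyz": [0,0,0],"turn": [0,0,0],"gripper": -1},
  ],
)

```text
time_s: 16.42
position: [0.5842, -0.1371, 0.1607]
tool_rot: [[0.992, -0.123, 0.001], [-0.123, -0.992, -0.0], [0.001, 0.0, -1.0]]
ft_force: [0.6, -0.0, 3.1]
grip_width: 0.0235
```

>>> step_arm(
  steps=[
    {"xyz": [0,0,0.06],"turn": [0,0,0],"gripper": -1},
    {"xyz": [0,0,0],"turn": [0,0,0],"gripper": -1},
    {"xyz": [0,0,0],"turn": [0,0,0],"gripper": -1},
    {"xyz": [0,0,0],"turn": [0,0,0],"gripper": -1},
    {"xyz": [0,0,0],"turn": [0,0,0],"gripper": -1},
    {"xyz": [0,0,0],"turn": [0,0,0],"gripper": -1},
  ],
)

```text
time_s: 16.92
position: [0.5842, -0.1371, 0.1581]
tool_rot: [[0.992, -0.123, 0.001], [-0.123, -0.992, -0.0], [0.001, 0.0, -1.0]]
ft_force: [1.8, 0.7, 3.5]
grip_width: 0.0233
```

>>> step_arm(
  steps=[
    {"xyz": [0,0,0.025],"turn": [0,0,0],"gripper": -1},
    {"xyz": [0,0,0],"turn": [0,0,0],"gripper": -1},
    {"xyz": [0,0,0],"turn": [0,0,0],"gripper": -1},
    {"xyz": [0,0,0],"turn": [0,0,0],"gripper": -1},
    {"xyz": [0,0,0],"turn": [0,0,0],"gripper": -1},
    {"xyz": [0,0,0],"turn": [0,0,0],"gripper": -1},
    {"xyz": [0,0,0],"turn": [0,0,0],"gripper": -1},
    {"xyz": [0,0,0],"turn": [0,0,0],"gripper": -1},
    {"xyz": [0,0,0],"turn": [0,0,0],"gripper": -1},
    {"xyz": [0,0,0],"turn": [0,0,0],"gripper": -1},
    {"xyz": [0,0,0],"turn": [0,0,0],"gripper": -1},
    {"xyz": [0,0,0],"turn": [0,0,0],"gripper": -1},
    {"xyz": [0,0,0],"turn": [0,0,0],"gripper": -1},
  ],
)

```text
time_s: 18.0
position: [0.584, -0.137, 0.1569]
tool_rot: [[0.992, -0.122, 0.0], [-0.122, -0.992, -0.0], [0.0, 0.0, -1.0]]
ft_force: [1.7, -0.8, 4.5]
grip_width: 0.0234
```

```bash
python3 - <<'E'
from h import *
np.set_printoptions(precision=4,suppress=True)
s=env.observe()
im,d=cams.get_image("wrist");print(s["time_s"],s["position"],s["ft_force"])
cv2.imwrite("pics/w6.png",cv2.resize(im[230:430,200:440],None,fx=2,fy=2)[...,::-1])
E
```

```text
18.0 [ 0.584  -0.137   0.1569] [ 1.7408 -0.787   4.4687]
```

View pics/w6.png

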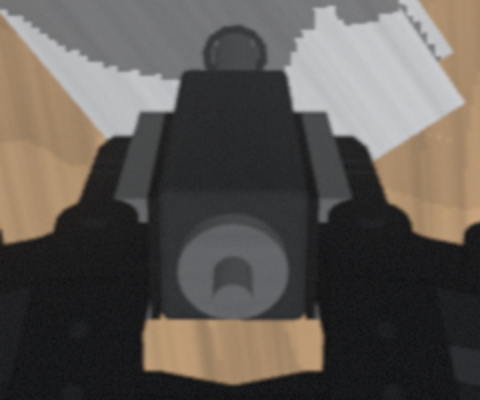

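The pin has risen the same as before, with a 5.6 N change in force (about 8 mm) and the bottom at about 43 mm. So this hole is the blocked one. Next I lift the gauge back to the boss hole.

>>> step_arm(
  steps=[
    {"xyz": [0,0,-0.2],"turn": [0,0,0],"gripper": -1},
    {"xyz": [0,0,-0.3],"turn": [0,0,0],"gripper": -1},
    {"xyz": [0,0,-0.4],"turn": [0,0,0],"gripper": -1},
    {"xyz": [0,0,-0.4],"turn": [0,0,0],"gripper": -1},
    {"xyz": [0,0,-0.3],"turn": [0,0,0],"gripper": -1},
    {"xyz": [0,0,-0.2],"turn": [0,0,0],"gripper": -1},
    {"xyz": [0,0,0],"turn": [0,0,0],"gripper": -1},
    {"xyz": [0,0,0],"turn": [0,0,0],"gripper": -1},
    {"xyz": [-0.17,-0.235,0],"turn": [0,0,0],"gripper": -1},
    {"xyz": [-0.17,-0.235,0],"turn": [0,0,0],"gripper": -1},
    {"xyz": [-0.17,-0.235,0],"turn": [0,0,0],"gripper": -1},
    {"xyz": [-0.17,-0.235,0],"turn": [0,0,0],"gripper": -1},
    {"xyz": [-0.17,-0.235,0],"turn": [0,0,0],"gripper": -1},
    {"xyz": [-0.17,-0.235,0],"turn": [0,0,0],"gripper": -1},
    {"xyz": [0,0,0],"turn": [0,0,0],"gripper": -1},
    {"xyz": [0,0,0],"turn": [0,0,0],"gripper": -1},
    {"xyz": [0,0,0],"turn": [0,0,0],"gripper": -1},
    {"xyz": [0,0,0],"turn": [0,0,0],"gripper": -1},
  ],
)

```text
time_s: 19.55
position: [0.5507, -0.0765, 0.2289]
tool_rot: [[0.992, -0.123, 0.0], [-0.123, -0.992, -0.0], [0.0, 0.0, -1.0]]
ft_force: [-0.5, -0.5, -0.3]
grip_width: 0.0237
```

>>> step_arm(
  steps=[
    {"xyz": [-0.009,-0.009,0.2],"turn": [0,0,0],"gripper": -1},
    {"xyz": [0,0,0.2],"turn": [0,0,0],"gripper": -1},
    {"xyz": [0,0,0.15],"turn": [0,0,0],"gripper": -1},
    {"xyz": [0,0,0.15],"turn": [0,0,0],"gripper": -1},
    {"xyz": [0,0,0.15],"turn": [0,0,0],"gripper": -1},
    {"xyz": [0,0,0],"turn": [0,0,0],"gripper": -1},
    {"xyz": [0,0,0],"turn": [0,0,0],"gripper": -1},
    {"xyz": [0,0,0],"turn": [0,0,0],"gripper": -1},
  ],
)

```text
time_s: 20.22
position: [0.5502, -0.0757, 0.1951]
tool_rot: [[0.992, -0.122, 0.0], [-0.122, -0.992, -0.0], [0.0, 0.0, -1.0]]
ft_force: [-0.2, 0.0, -1.2]
grip_width: 0.0233
```

>>> step_arm(
  steps=[
    {"xyz": [0,0.009,0.2],"turn": [0,0,0],"gripper": -1},
    {"xyz": [0,0,0.2],"turn": [0,0,0],"gripper": -1},
    {"xyz": [0,0,0.2],"turn": [0,0,0],"gripper": -1},
    {"xyz": [0,0,0.2],"turn": [0,0,0],"gripper": -1},
    {"xyz": [0,0,0.2],"turn": [0,0,0],"gripper": -1},
    {"xyz": [0,0,0.15],"turn": [0,0,0],"gripper": -1},
    {"xyz": [0,0,0.1],"turn": [0,0,0],"gripper": -1},
    {"xyz": [0,0,0.1],"turn": [0,0,0],"gripper": -1},
    {"xyz": [0,0,0],"turn": [0,0,0],"gripper": -1},
    {"xyz": [0,0,0],"turn": [0,0,0],"gripper": -1},
    {"xyz": [0,0,0],"turn": [0,0,0],"gripper": -1},
  ],
)

```text
time_s: 21.13
position: [0.5502, -0.0761, 0.1412]
tool_rot: [[0.992, -0.122, 0.001], [-0.122, -0.992, -0.0], [0.001, 0.0, -1.0]]
ft_force: [-0.2, -0.2, -1.2]
grip_width: 0.0238
```

>>> step_arm(
  squeeze=20,
  steps=[
    {"xyz": [0,0,0.025],"turn": [0,0,0],"gripper": -1},
    {"xyz": [0,0,0],"turn": [0,0,0],"gripper": -1},
    {"xyz": [0,0,0],"turn": [0,0,0],"gripper": -1},
    {"xyz": [0,0,0],"turn": [0,0,0],"gripper": -0.4},
    {"xyz": [0,0,0],"turn": [0,0,0],"gripper": -0.35},
    {"xyz": [0,0,0],"turn": [0,0,0],"gripper": -0.3},
    {"xyz": [0,0,0],"turn": [0,0,0],"gripper": -0.2},
    {"xyz": [0,0,0],"turn": [0,0,0],"gripper": 0},
    {"xyz": [0,0,0],"turn": [0,0,0],"gripper": 0.3},
    {"xyz": [0,0,0],"turn": [0,0,0],"gripper": 0.3},
    {"xyz": [0,0,0],"turn": [0,0,0],"gripper": 0.3},
    {"xyz": [0,0,0],"turn": [0,0,0],"gripper": 0.3},
  ],
)

```text
time_s: 22.13
position: [0.55, -0.076, 0.1399]
tool_rot: [[0.992, -0.123, -0.0], [-0.123, -0.992, 0.0], [-0.0, -0.0, -1.0]]
ft_force: [1.0, -0.9, -0.4]
grip_width: 0.0559
```

>>> step_arm(
  steps=[
    {"xyz": [0,0,-0.2],"turn": [0,0,0],"gripper": 0.3},
    {"xyz": [0,0,-0.4],"turn": [0,0,0],"gripper": 0.3},
    {"xyz": [0,0,-0.5],"turn": [0,0,0],"gripper": 0.3},
    {"xyz": [0,0,-0.5],"turn": [0,0,0],"gripper": 0.3},
    {"xyz": [0,0,-0.5],"turn": [0,0,0],"gripper": 0.3},
    {"xyz": [0,0,-0.5],"turn": [0,0,0],"gripper": 0.3},
    {"xyz": [0,0,-0.5],"turn": [0,0,0],"gripper": 0.3},
    {"xyz": [0,0,-0.5],"turn": [0,0,0],"gripper": 0.3},
    {"xyz": [0,0,0],"turn": [0,0,0],"gripper": 0.3},
    {"xyz": [0,0,0],"turn": [0,0,0],"gripper": 0.3},
    {"xyz": [0,0,0],"turn": [0,0,0],"gripper": 0.3},
    {"xyz": [0,0,0],"turn": [0,0,0],"gripper": 0.3},
    {"xyz": [0,0,0],"turn": [0,0,0],"gripper": 0.3},
  ],
)

```text
time_s: 23.22
position: [0.5498, -0.0759, 0.283]
tool_rot: [[0.992, -0.123, -0.002], [-0.123, -0.992, 0.001], [-0.002, -0.0, -1.0]]
ft_force: [0.3, -0.9, -0.8]
grip_width: 0.0556
```

```bash
python3 - <<'E'
from h import *
np.set_printoptions(precision=4,suppress=True)
s=env.observe();i=cams.camera_info("wrist")
im,d=cams.get_image("wrist");sd,ds=cams.get_image("side");print(s["time_s"],s["position"])
def pr(i,P):
    p=np.linalg.inv(i["extrinsics"])@np.append(P,1);return i["fx"]*p[0]/p[2]+i["cx"],i["fy"]*p[1]/p[2]+i["cy"]
u,v=map(int,pr(i,[.5503,-.0761,.16]));si=cams.camera_info("side");a,b=map(int,pr(si,[.5503,-.0761,.13]))
print(u-50,v-60,a-60,b-60)
m=(im.max(2).astype(int)-im.min(2)<16)&(im.max(2)>85)
for k in blobs(m,u-50,v-50,u+50,v+50,60):
    c=k[0];print(k,dep(i,*c,d[int(c[1]),int(c[0])]))
cv2.imwrite("pics/end.png",np.hstack([cv2.resize(im[v-60:v+60,u-60:u+60],(400,400)),cv2.resize(sd[b-60:b+60,a-60:a+60],(400,400))])[...,::-1])
E
```

```text
23.2167 [ 0.5498 -0.0759  0.283 ]
268 175 292 168
([323.0, 230.8], [0, 0, 100, 100, 7570]) [ 0.554  -0.0728  0.1619]
```

View pics/end.png

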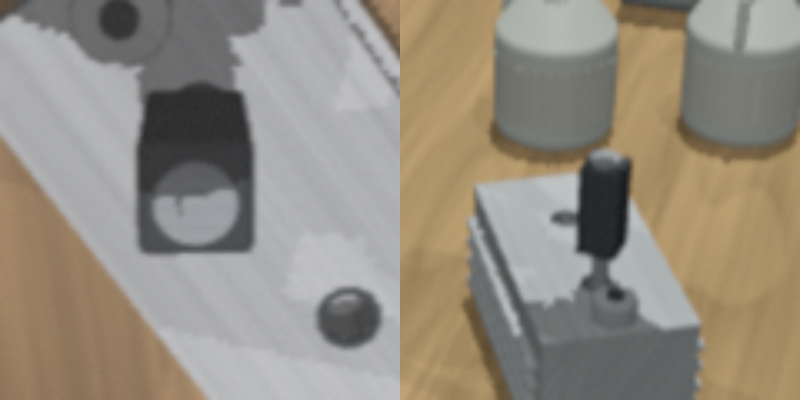

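The gauge stands free and upright in the boss hole, with the cap of the handle at z ≈ 0.162 against 0.163 expected. I'm handing the job in.

```bash
python3 -c "
from rig import order
print(order.close_job())"
```

```text
the job is handed in; nothing more can be done
None
```

I probed both holes in the order asked, left the gauge standing in the boss hole and handed the job in at about 23 s on the robot clock. No verdict was reported.

| Hole | Probed | Force change | Spring travel | Bottom above the casting's underside |
|---|---|---|---|---|
| Next to the boss | first | about 5.6 N | about 8 mm | about 18 mm (the deeper one) |
| Plain | second | about 5.6 N | about 8 mm | about 43 mm (blocked) |

I rested about 1 s on each bottom.

**Final checks:** In the last pictures the gauge is released, looks upright and stands clear of the gripper. The handle's cap measured z ≈ 0.162 m against 0.163 m expected for a rod resting on the bottom. I did not measure the tilt; the fit of the rod in the hole limits it to about 3.4°.

**Small disagreements:**
- The top camera put the boss hole about 2.5 mm from where the wrist camera did; the gap at the plain hole was about 2 mm. I used the wrist view, and the rod went in without touching.
- There was a small sideways force of about 1.5 N during both presses.
- I did not measure the bystanders again at the end, but the arm never touched or went near them.

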